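# Clamp a strap in the drilling fixture

### The job

Load the aluminium strap lying on the bench into the blue screw clamp: lay it flat on the clamp's base and slide it lengthwise between the guide rails until it is fully home against the stop under the screw. Then turn the T-handle clockwise until you feel the pad bear on the strap and tighten gently, until the handle, held still, pushes back with about 0.2 newton metres, without overtightening. Let go, leaving the strap clamped and the other things on the bench undisturbed.

Things in the scene. Friction and masses are not known exactly. Their poses are not given: they have to be found in the camera images.
- clamp: Screw clamp fixed to the bench: grey base plate 200 (x) x 100 (y) x 16 mm, blue column and overhanging arm at its +x end. Origin: centre of the base's underside; +x is the way the strap is pushed in. Seat (plate top) at z = 16 mm. Screw axis at x = 50, y = 0 mm. Arm and nut boss (36 mm across, front edge at x = 32) reach from z = 80 to 117 mm; the T-handle stands above them.
- stop (a point): Foot of the stop, the upright face at the inner end between the rails (x = 70, y = 0, z = 16 mm in the clamp's frame; same axes). The strap is home when its end touches this face: its middle is then at x = -10, y = 0, z = 16 mm in the clamp's frame, its long side along x.
- mouth (a point): Middle of the mouth of the two steel guide rails, on the seat (x = -13, y = 0, z = 16 mm in the clamp's frame). The rails are 12 mm high; they narrow from about 58 mm apart at the mouth to 45 mm at x = 4, then run parallel to x = 62 mm. In front of the mouth the seat is bare.
- strap: Loose bare aluminium strap 160 (x) x 40 (y) x 20 (z) mm, about 0.34 kg, the same both ways round, with two dark hole marks and a cross line on its top. Origin: centre of its underside; x along its length. Starts flat on the bench to the right of the clamp.
- screw: The clamp's vertical screw with its handle and pad. Origin: on its axis at the middle of the T-bar, 158 mm above the bench when fully raised. The pad, a rubber-faced foot 26 mm across at its lower end, is sprung (20 N/mm, 8 mm travel). Its face is set 109 to 117 mm below the T-bar's middle, not the same each time and not measured: feel for contact.
- bar (a point): Middle of the T-handle's crossbar, on the screw's axis (the screw's origin, but turning with the handle). The bar is a steel rod 12 mm thick and 72 mm long along this point's x axis, with black 17 mm balls at its ends (91 mm over all); below it is a stem 12 mm thick. z up.
- handle (a joint): Turn of the T-handle, rad: 0 = fully raised, grows clockwise seen from above (tightening), lowering the screw 4.0 mm per rad; end at 6. Friction of 0.4 N m resists while it turns and keeps it where it is left. After contact pad force grows 80 N per rad and pushes the handle back with 0.004 N m per N: held still, 0 before contact; 0.12 to 0.34 N m (30 to 85 N) is tight; over 95 N is too much.
- bearing: Bystander, to be left alone: steel ball bearing ring, 47 mm across, 14 mm high, lying flat, on the front right of the bench. Origin: middle of its underside.
- jar: Bystander, to be left alone: squat jar with a green screw cap, 60 mm across, 102 mm high, on the right of the bench. Origin: middle of its underside.
- oiler: Bystander, to be left alone: beige pump oiler with a bent spout, 53x80x128 mm, on the bench behind and to the left of the clamp. Origin: middle of its underside.
- tin: Bystander, to be left alone: green tin, 49 mm across, 56 mm high, on the right of the bench at the back. Origin: middle of its underside.
- marker: Bystander, to be left alone: white and yellow marker pen, 133 mm long, 16 mm thick, on the right of the bench. Origin: middle of its underside.
- bolt: Bystander, to be left alone: steel hexagon bolt, 52 mm long, 18 mm thick, on the right of the bench. Origin: middle of its underside.

How it is judged:
By the outcome, as a careful person would: the job done as asked, in the order asked, and still so for the second after the job is handed in, with the robot touching nothing.
It also fails if it takes over 72 s, if anything falls off the work surface, if the arm or the gripper's body presses on something with over 40 N, if the wrist force passes 120 N, or if a joint passes its speed limit or range.

### The arm

A 6-joint arm with a two-finger parallel gripper is mounted at the origin on a cart in front of the work surface, level with it; the furniture and walls round the work are solid. World frame = base frame: x ahead of the robot, y to its left, z up, the work surface at z = 0. Lengths are in m, angles in rad, forces in N, time in s.
With the tool pointing down it reaches from about 0.3 to 0.875 m from the base axis. Payload 6.4 kg.
Tool frame: the origin (TCP) lies at the very end of the fingers, on their centre line; the grasp point (between the pads) lies 19 mm behind it; z points along the fingers, y is the line along which they close (so a half turn about z gives the same grasp; the last joint's range is limited). The gripper opens to 85 mm and grips with 20 to 120 N. Pads are 22 mm wide; open, the fingers measure 114 mm over their backs; the gripper's body (76 mm by 85 mm) begins 54 mm behind the grasp point. The pads swing forward as they close: fully open they stand 13 mm farther back than shut.
Start: joints at [-1.529, 0.181, 1.607, -0, 1.354, -0.206], TCP at [0.141, -0.557, 0.231] pointing down, gripper open.
Joint ranges: [-2.99, 2.99], [-0.89, 2.07], [0.3, 2.58], [-1.14, 4.28], [0, 2.63], [-3.12, 3.12]. Speed limits (rad/s): [2.57, 2.57, 3.01, 3.14, 3.14, 3.14].

### API

Orientations are given as a 3x3 rotation matrix whose columns are the frame's x, y, z axes.
In Python, from station import robot, eyes, close_job, spotter gives the robot as it stands.
- The arm moves only by the shell command python3 -m crank 'ROWS' [FORCE]. ROWS is text: rows parted by semicolons, each of 7 numbers parted by spaces: the shift along the tool's x, y, z in units of 60 mm (1.0 is 60 mm), then the turn, a rotation vector about the tool's x, y, z in units of 5 degrees (1.0 is 5 degrees), then the opening, from 0 (shut) to 1 (fully open). In form: tx ty tz ax ay az gripper; .... A call has 1 to 12 rows; each row shifts and turns the commanded pose from where the row before left it, along the tool's axes as they then stand; what a row does not reach is not made up. A row lasts 1/8 s, in which the tool goes at most 62.5 mm and 10.7 degrees, less where a joint would pass 70% of its speed; a pose out of reach is approached as far as the arm can. A call is refused whole if a number of a shift passes 1 or a number of a turn 1, either way. A call with a gripper value outside its range is refused whole. The fingers move at their own pace and stop on an object; FORCE is the grip in N (left out, the last holds). Time passes only in rows, so rows that do not move let the fingers close. It gives the time, the measured TCP pose, the force, the opening and the grip force at its end, in the units of the state.
- robot.state(): the state, without advancing time (a new reading comes with each control period).
- eyes.get_image(name): name is "side" or "top"; returns (picture, depth): 420x560x3 uint8, red, green, blue; 420x560 float32, m along the optical axis (not along the pixel's ray), 0 where there is no reading.
- eyes.camera_params(name): a dict with "camera_matrix" (3x3 intrinsics, pixels), "R" (3x3) and "t" (3): a world point X has camera coordinates R X + t. Camera axes: x right, y down, z forward; pixel columns grow to the right and rows downward; lengths in m; the calibration is good to about 2 mm. A picture is of the moment at which its call begins. camera_params takes no time and is no camera call.
- close_job(): hands the job in; it is judged then, once.
Trained networks look in the newest picture that a camera, given by its name, has taken for a name from the list of things; names that differ only in an ending like _2 or _b are one class to them, and where a whole thing is asked for, a point or a joint stands for the part that bears it (a point fixed in the world has none). Each returns a list of dicts, best first, with "p" (0 to 1); they miss things now and then, are a little off and sometimes report something else, mostly with a low value. They report only what shows in the picture. A call takes as long as a camera call.
- spotter.silhouettes(name, camera): "mask" (420x560 bool, what is visible of it) and "extent" ([left, top, right, bottom] in pixels, round what is visible of it).
The state is a dict: "clock": time; "joint_pos": joint angles; "joint_vel": joint speeds; "effort": joint torques, N m; "ee_pos": TCP position; "orientation": TCP orientation; "contact_force": force on the tool from outside, world axes, zero at the start; "moment": the same for the moment, N m; "grip_width": finger opening in m; "grasp_force": force on a finger pad.
Only numpy, scipy, OpenCV 4.12 (cv2) and the standard library are available. Lean on these libraries where they do the work, as an engineer would, in place of code of your own. Each camera call takes 0.05 s, during which the arm holds its last target. There are 200 camera calls.

## Working session

There is one attempt and no reset: what is moved stays moved. The work goes in short steps, Python scripts to look and compute and a shell command to move; the robot and the scene stay as the last step left them, time stands still between calls to the robot, and variables do not carry over. Pictures are saved under pics/ and viewed, at most 10 in all, crops included, and the job is handed in when it is done.

```bash
mkdir -p pics; ls; cat > h.py <<'E'
import numpy as np, cv2
from station import robot, eyes, close_job, spotter
def cloud(cam):
    im,d=eyes.get_image(cam); p=eyes.camera_params(cam)
    K,R,t=p["camera_matrix"],np.array(p["R"]),np.array(p["t"])
    v,u=np.mgrid[:420,:560]
    c=np.stack([(u-K[0][2])/K[0][0]*d,(v-K[1][2])/K[1][1]*d,d],-1)
    W=(c-t)@R; W[d<=0]=np.nan
    return im,d,W
def save(im,n): cv2.imwrite("pics/"+n,cv2.cvtColor(im,cv2.COLOR_RGB2BGR))
E
python3 - <<'E'
from h import *
for cam in("top","side"):
    im,d,W=cloud(cam); save(im,cam+"0.png"); np.save(cam+"W.npy",W)
    p=eyes.camera_params(cam); print(cam,-np.array(p["R"]).T@p["t"])
    for n in("strap","clamp","screw","bearing","jar","oiler","tin","marker","bolt"):
        for r in spotter.silhouettes(n,cam)[:1]:
            m=r["mask"]; P=W[m]; P=P[~np.isnan(P[:,0])]
            print(n,round(r["p"],2),r["extent"],m.sum(),np.median(P,0).round(3),np.percentile(P,[2,98],axis=0).round(3).tolist())
            np.save(f"m_{n}_{cam}.npy",m)
            if n=="strap":
                top=P[abs(P[:,2]-.02)<.006]
                print(len(top), cv2.minAreaRect(top[:,:2].astype(np.float32)*1000))
s=robot.state();print(s)
E
```

```text
pics
top [ 0.40235741 -0.30671264  1.082349  ]
strap 0.77 [281.3, 220.5, 326.9, 273.7] 814 [ 0.401 -0.366  0.021] [[0.341, -0.42, 0.017], [0.464, -0.311, 0.024]]
803 ((402.101806640625, -366.5520935058594), (39.422637939453125, 159.4029541015625), 50.15700912475586)
clamp 0.7 [188.4, 159.0, 236.7, 242.0] 2751 [ 0.537 -0.116  0.018] [[0.437, -0.169, 0.01], [0.621, -0.046, 0.163]]
screw 0.55 [191.9, 162.4, 217.5, 190.6] 200 [ 0.578 -0.121  0.162] [[0.545, -0.146, 0.128], [0.614, -0.094, 0.167]]
bearing 0.47 [324.5, 267.6, 340.2, 280.4] 164 [ 0.332 -0.448  0.014] [[0.313, -0.467, 0.009], [0.354, -0.426, 0.018]]
oiler 0.97 [169.6, 146.5, 195.3, 170.7] 398 [ 0.644 -0.039  0.075] [[0.624, -0.057, 0.011], [0.672, -0.011, 0.122]]
tin 0.77 [312.6, 145.4, 333.6, 169.0] 306 [ 0.654 -0.417  0.056] [[0.634, -0.439, 0.011], [0.681, -0.395, 0.06]]
marker 0.56 [348.8, 222.5, 380.1, 259.7] 258 [ 0.419 -0.536  0.014] [[0.372, -0.577, -0.001], [0.469, -0.498, 0.018]]
side [ 0.1804485  -1.07108486  0.42552648]
strap 0.76 [225.8, 257.4, 301.0, 283.4] 1403 [ 0.402 -0.377  0.018] [[0.335, -0.429, -0.001], 
[... 1052 characters left out ...]
35381642e+00, -2.06330468e-01]), 'joint_vel': array([ 0.00090932,  0.000523  ,  0.00138672,  0.00025773, -0.00279841,
        0.00035778]), 'effort': array([ 1.83044547e-03, -4.44845259e+01, -3.51689422e+01, -2.26274688e-04,
        6.03240933e-04, -1.77524061e-05]), 'ee_pos': array([ 0.14104515, -0.55745889,  0.23130767]), 'orientation': array([[ 9.69444427e-01,  2.45311033e-01, -2.15720652e-05],
       [ 2.45311033e-01, -9.69444427e-01, -1.61865639e-05],
       [-2.48836611e-05,  1.04001085e-05, -1.00000000e+00]]), 'contact_force': array([ 0.0465919 , -0.64367279,  0.50706724]), 'moment': array([ 0.02650403, -0.02603252, -0.01135029]), 'grasp_force': 0.0, 'grip_width': 0.08532747151922179}
```

```bash
python3 - <<'E'
from h import *
W=np.load("topW.npy")
m=np.load("m_clamp_top.npy")
P=W[m];P=P[~np.isnan(P[:,0])]
b=P[(P[:,2]>.011)&(P[:,2]<.021)]
r=cv2.minAreaRect(b[:,:2].astype(np.float32)*1000);print("plate",len(b),r,cv2.boxPoints(r).round(1).tolist())
# iterative fit of 200x100 rect using whole region z>.011
k=cv2.minAreaRect(P[P[:,2]>.011][:,:2].astype(np.float32)*1000);print("all",k)
h=W[150:260,170:260].reshape(-1,3);h=h[~np.isnan(h[:,0])]
for lo,hi in((.022,.034),(.105,.125),(.15,.175)):
    q=h[(h[:,2]>lo)&(h[:,2]<hi)&(h[:,1]<-.06)&(h[:,0]<.66)]; print(lo,len(q),np.median(q,0).round(4),cv2.minAreaRect(q[:,:2].astype(np.float32)*1000))
for cam in("top","side"):
    W=np.load(cam+"W.npy");q=W[np.load(f"m_screw_{cam}.npy")];q=q[q[:,2]>.15];q=q[q[:,2]<.18]
    print(cam,len(q),q.mean(0),cv2.minAreaRect(q[:,:2].astype(np.float32)*1000), np.percentile(q[:,2],[50,98]))
a=cv2.imread("pics/top0.png")[130:300,150:390]; cv2.imwrite("pics/a.png",cv2.resize(a,None,fx=3.3,fy=3.3,interpolation=cv2.INTER_CUBIC))
a=cv2.imread("pics/side0.png")[150:350,200:420]; cv2.imwrite("pics/b.png",cv2.resize(a,None,fx=3,fy=3,interpolation=cv2.INTER_CUBIC))
E
```

```text
plate 1820 ((532.1637573242188, -106.25730895996094), (100.4358901977539, 199.58270263671875), 74.42005920410156) [[422.6000061035156, -127.80000305175781], [614.7999877929688, -181.39999389648438], [641.7999877929688, -84.69999694824219], [449.5, -31.100000381469727]]
all ((532.1637573242188, -106.25730895996094), (100.4358901977539, 199.58270263671875), 74.42005920410156)
0.022 204 [ 0.5538 -0.1348  0.0276] ((532.2657470703125, -110.81134033203125), (80.6786117553711, 180.90272521972656), 74.83507537841797)
0.105 313 [ 0.6035 -0.13    0.1107] ((629.41455078125, -165.1971435546875), (66.80860137939453, 162.2963409423828), 33.159210205078125)
0.15 195 [ 0.5798 -0.1212  0.1623] ((579.8734130859375, -119.58274841308594), (15.675599098205566, 89.04095458984375), 53.79646301269531)
top 186 [ 0.57917053 -0.12033082  0.16201869] ((580.1648559570312, -120.40218353271484), (14.177684783935547, 87.64665222167969), 54.23066711425781) [0.1623231  0.16676012]
side 149 [ 0.58039928 -0.12440428  0.15773933] ((580.1553955078125, -124.34796142578125), (12.588687896728516, 86.74234008789062), 55.78759765625) [0.15822663 0.16301718]
```

View pics/a.png

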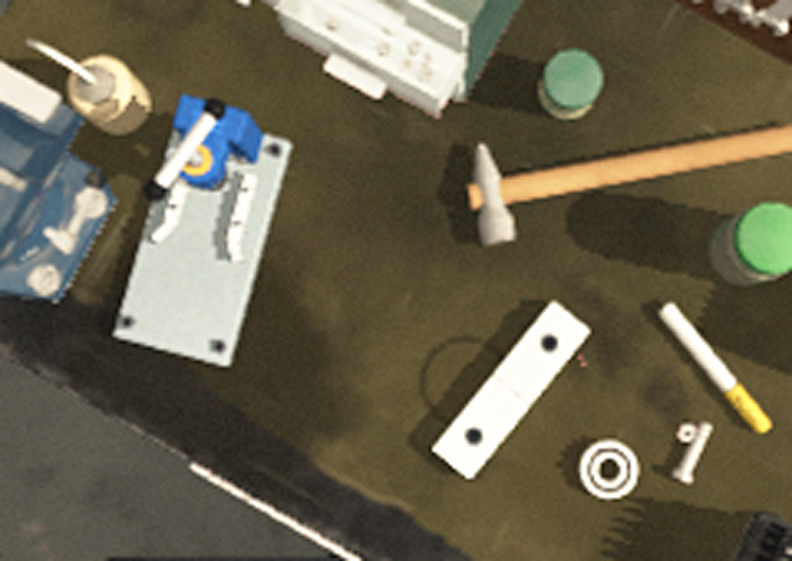

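View pics/b.png

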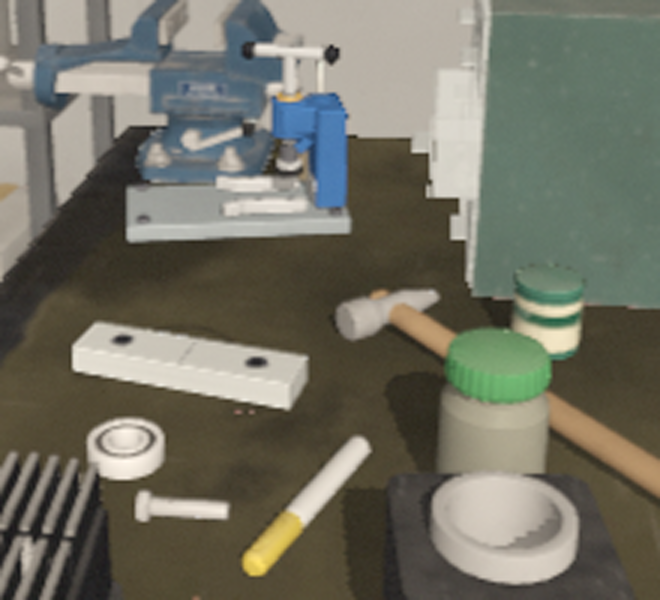

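The pictures show the strap lying between crop px (450,460) and (570,320), and the clamp plate between (175,345) and (225,115). The T-bar runs from (155,190) to (215,105). The vise at crop (110,200) is close to the clamp's left side. The clamp fit is 200x100 mm, yaw -15.6°. It predicts the screw at (580,-120), which agrees with the measured bar.

```bash
cat >> h.py <<'E'
C=np.array([.5322,-.1063]); CY=np.deg2rad(-15.58)
def clampw(x,y): c,s=np.cos(CY),np.sin(CY); return C+[c*x-s*y,s*x+c*y]
def to(x,y,z,yaw=None):
    "tool-axes units to go to x,y,z (m); turn units to yaw of tool x (deg)"
    s=robot.state();R=np.array(s["orientation"]);d=R.T@(np.array([x,y,z])-s["ee_pos"])/.06
    yw=np.degrees(np.arctan2(R[1,0],R[0,0]))
    print("t",round(s["clock"],2),"pos",s["ee_pos"].round(4),"yaw",yw.round(2),"tilt",R[:,2].round(4),"F",s["contact_force"].round(1),"M",s["moment"].round(2),"w",round(s["grip_width"],4),"g",round(s["grasp_force"],1))
    print(" shift units",d.round(3)," az units",None if yaw is None else round(-((yaw-yw+180)%360-180)/5,3), "j",s["joint_pos"].round(2))
E
T='0 0 0 0 0 -1 1'; 
python3 -m crank '0 0 0 0 0 -1 1;0 0 0 0 0 -1 1;0 0 0 0 0 -1 1;0 0 0 0 0 -1 1;0 0 0 0 0 -1 1;0 0 0 0 0 -1 1;0 0 0 0 0 -1 1;0 0 0 0 0 -1 1;0 0 0 0 0 -1 1;0 0 0 0 0 -1 1;0 0 0 0 0 -1 1;0 0 0 0 0 -1 1'
python3 -m crank '0 0 0 0 0 -1 1;0 0 0 0 0 -1 1;0 0 0 0 0 -1 1;0 0 0 0 0 -1 1;0 0 0 0 0 -1 1;0 0 0 0 0 -1 1;0 0 0 0 0 -1 1;0 0 0 0 0 -1 1;0 0 0 0 0 -1 1;0 0 0 0 0 -1 1;0 0 0 0 0 -1 1;0 0 0 0 0 -1 1'
python3 -m crank '0 0 0 0 0 -1 1;0 0 0 0 0 -0.2 1'
python3 - <<'E'
from h import *
to(.3678,-.3381,.07,140.1)
W=np.concatenate([np.load(c+"W.npy").reshape(-1,3) for c in("top","side")]);W=W[~np.isnan(W[:,0])]
d=W[:,:2]-C;c,s=np.cos(CY),np.sin(CY);L=np.c_[d[:,0]*c+d[:,1]*s,-d[:,0]*s+d[:,1]*c,W[:,2]]
for x in range(-200,60,20):
    q=L[(L[:,0]>x/1e3)&(L[:,0]<x/1e3+.02)&(L[:,2]>.03)&(L[:,1]>.05)&(L[:,1]<.2)]
    print(x,len(q),q[:,1].min().round(3) if len(q) else None,q[:,2].max().round(3) if len(q) else None)
q=L[(L[:,2]>.022)&(L[:,2]<.034)&(L[:,0]>-.02)&(L[:,0]<.06)&(abs(L[:,1])<.05)]
for y in (1,-1):
    k=q[q[:,1]*y>0]; k=k[k[:,0]>.008]; print("rail",len(k),np.polyfit(k[:,0],k[:,1],1),k.mean(0), np.percentile(k[:,1],[5,95]))
E
```

```text
clock: 2.5
ee_pos: [0.141, -0.5574, 0.2313]
orientation: [[0.27, 0.963, -0.0], [0.963, -0.27, 0.0], [0.0, -0.0, -1.0]]
contact_force: [-0.5, 0.0, 0.1]
grip_width: 0.0855
grasp_force: 0.0
clock: 4.0
ee_pos: [0.141, -0.5575, 0.2313]
orientation: [[-0.699, 0.715, -0.0], [0.715, 0.699, -0.0], [0.0, -0.0, -1.0]]
contact_force: [-0.2, 1.1, 0.6]
grip_width: 0.0857
grasp_force: 0.0
clock: 4.25
ee_pos: [0.141, -0.5574, 0.2313]
orientation: [[-0.768, 0.64, -0.0], [0.64, 0.768, 0.0], [0.0, -0.0, -1.0]]
contact_force: [-0.3, -0.1, -0.2]
grip_width: 0.0854
grasp_force: 0.0
t 4.25 pos [ 0.141  -0.5574  0.2313] yaw 140.2 tilt [-0.  0. -1.] F [-0.3 -0.1 -0.2] M [-0.01  0.03  0.05] w 0.0854 g 0.0
 shift units [-0.564  5.228  2.688]  az units 0.021 j [-1.53  0.18  1.61 -0.    1.35 -2.41]
-200 132 0.175 0.116
-180 230 0.172 0.118
-160 200 0.17 0.115
-140 220 0.161 0.122
-120 261 0.16 0.126
-100 321 0.132 0.165
-80 538 0.113 0.167
-60 604 0.098 0.166
-40 559 0.091 0.159
-20 580 0.09 0.163
0 716 0.08 0.165
20 614 0.08 0.166
40 492 0.097 0.163
rail 98 [-0.02573536  0.0267866 ] [0.02976027 0.02602071 0.02676684] [0.02106505 0.03148375]
rail 137 [-0.00046484 -0.02860004] [ 0.03357382 -0.02861565  0.02691722] [-0.03368688 -0.02259377]
```

```bash
python3 -m crank '-0.08 0.75 0.1 0 0 0 1;-0.08 0.75 0.2 0 0 0 1;-0.08 0.75 0.3 0 0 0 1;-0.08 0.75 0.4 0 0 0 1;-0.08 0.75 0.5 0 0 0 1;-0.08 0.75 0.6 0 0 0 1;-0.08 0.73 0.6 0 0 0 1;0 0 0 0 0 0 1;0 0 0 0 0 0 1' >/dev/null
python3 - <<'E'
from h import *
to(.3678,-.3381,.004,140.1)
E
```

```text
t 5.38 pos [ 0.368  -0.3385  0.0697] yaw 140.2 tilt [ 2.e-04 -9.e-04 -1.e+00] F [ 0.3 -0.3  0.2] M [-0.02  0.    0.02] w 0.0852 g 0.0
 shift units [0.007 0.003 1.096]  az units 0.02 j [-0.98  0.23  1.91 -0.    1.   -1.86]
```

```bash
python3 -m crank '0 0 0.4 0 0 0 1;0 0 0.4 0 0 0 1;0 0 0.28 0 0 0 1;0 0 0 0 0 0 0.6;0 0 0 0 0 0 0.4;0 0 0 0 0 0 0;0 0 0 0 0 0 0;0 0 0 0 0 0 0;0 0 0 0 0 0 0' 80
python3 - <<'E'
from h import *
to(.3678,-.3381,.004,140.1)
E
```

```text
clock: 6.5
ee_pos: [0.3684, -0.3391, 0.006]
orientation: [[-0.768, 0.64, 0.001], [0.64, 0.768, -0.002], [-0.003, -0.001, -1.0]]
contact_force: [-1.3, -0.3, 5.1]
grip_width: 0.0377
grasp_force: 81.4
t 6.5 pos [ 0.3684 -0.3391  0.006 ] yaw 140.2 tilt [ 0.0014 -0.0024 -1.    ] F [-1.3 -0.3  5.1] M [ 0.06  0.2  -0.04] w 0.0377 g 81.4
 shift units [0.019 0.006 0.033]  az units 0.02 j [-0.98  0.35  1.93 -0.    0.86 -1.86]
```

```bash
python3 -m crank '0 0 -0.1 0 0 0 0;0 0 -0.4 0 0 0 0;0 0 -0.5 0 0 -0.84 0;0 0 0 0 0 -1 0;0 0 0 0 0 -1 0;0 0 0 0 0 -1 0;0 0 0 0 0 -1 0;0 0 0 0 0 0 0' 
python3 - <<'E'
from h import *
p=clampw(-.146,-.0005);print(p)
to(*p,.045,164.4)
E
```

```text
clock: 7.5
ee_pos: [0.3675, -0.3374, 0.0645]
orientation: [[-0.963, 0.269, -0.0], [0.269, 0.963, 0.001], [0.001, 0.0, -1.0]]
contact_force: [0.7, -0.2, -4.3]
grip_width: 0.038
grasp_force: 81.0
[ 0.39143028 -0.06756842]
t 7.5 pos [ 0.3675 -0.3374  0.0645] yaw 164.37 tilt [-4.e-04  6.e-04 -1.e+00] F [ 0.7 -0.2 -4.3] M [ 0.04  0.1  -0.02] w 0.038 g 81.0
 shift units [0.828 4.438 0.327]  az units -0.007 j [-0.98  0.24  1.92 -0.    0.99 -2.28]
```

```bash
python3 -m crank '0.1 0.4 0 0 0 0 0;0.12 0.64 0 0 0 0 0;0.12 0.7 0 0 0 0 0;0.12 0.7 0 0 0 0 0;0.12 0.7 0 0 0 0 0;0.12 0.7 0.1 0 0 0 0;0.12 0.6 0.23 0 0 0 0;0 0 0 0 0 0 0;0 0 0 0 0 0 0' >/dev/null
python3 - <<'E'
from h import *
p=clampw(-.146,-.0005)
to(*p,.0225,164.4)
im,d,W=cloud("top");save(im[150:330,130:370],"c0.png")
a=cv2.imread("pics/c0.png");cv2.imwrite("pics/c.png",cv2.resize(a,None,fx=3.3,fy=3.3,interpolation=cv2.INTER_CUBIC))
for r in spotter.silhouettes("strap","top")[:1]:
    P=W[r["mask"]];P=P[~np.isnan(P[:,0])];P=P[(P[:,2]>.04)&(P[:,2]<.07)];print(r["p"],len(P),np.median(P,0),cv2.minAreaRect(P[:,:2].astype(np.float32)*1000))
E
```

```text
t 8.62 pos [ 0.3923 -0.0683  0.045 ] yaw 164.38 tilt [ 5.e-04 -5.e-04 -1.e+00] F [ 0.1 -1.2 -3.1] M [ 0.04  0.14 -0.04] w 0.0381 g 81.4
 shift units [0.017 0.007 0.375]  az units -0.003 j [-0.47  0.07  2.17 -0.    0.9  -1.77]
0.75 654 [ 0.45689939 -0.08814794  0.05873629] ((434.3614196777344, -79.9454345703125), (41.018428802490234, 159.3079833984375), 74.7074966430664)
```

View pics/c.png

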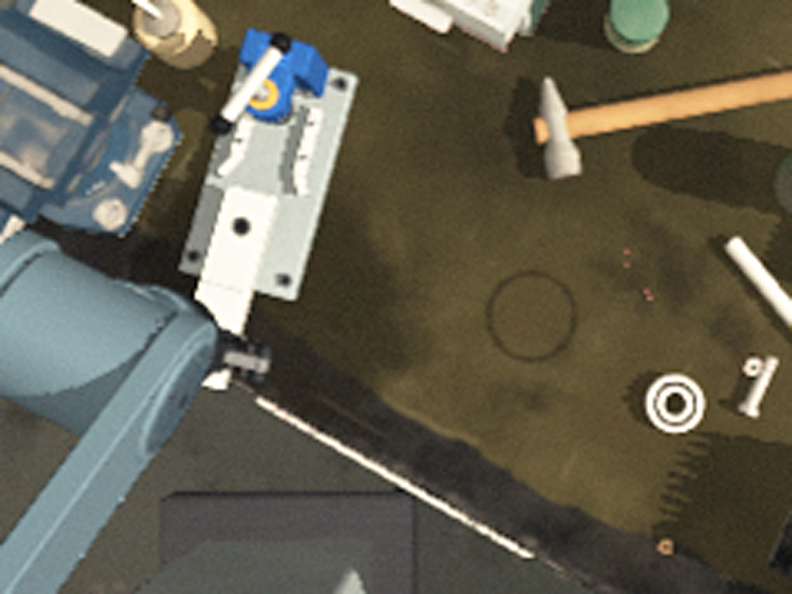

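```bash
python3 -m crank '0 0 0.15 0 0 0 0;0 0 0.15 0 0 0 0;0 0 0.05 0 0 0 0;0 0 0.02 0 0 0 0;0 0 0 0 0 0 0' 40
python3 -m crank '-0.1 0 0 0 0 0 0;-0.1 0 0 0 0 0 0;-0.1 0 0 0 0 0 0;-0.1 0 0 0 0 0 0;0 0 0 0 0 0 0'
python3 - <<'E'
from h import *
p=clampw(-.090,-.0005)
to(*p,.0225,164.4)
E
```

```text
clock: 9.35
ee_pos: [0.3921, -0.0681, 0.0225]
orientation: [[-0.963, 0.269, -0.0], [0.269, 0.963, -0.0], [0.0, -0.0, -1.0]]
contact_force: [-1.5, 0.8, -1.7]
grip_width: 0.0378
grasp_force: 81.6
clock: 9.98
ee_pos: [0.4158, -0.0748, 0.0226]
orientation: [[-0.963, 0.269, 0.001], [0.269, 0.963, -0.0], [-0.001, -0.0, -1.0]]
contact_force: [-0.3, 0.1, -2.1]
grip_width: 0.0379
grasp_force: 81.5
t 9.97 pos [ 0.4158 -0.0748  0.0226] yaw 164.4 tilt [ 6.e-04 -3.e-04 -1.e+00] F [-0.3  0.1 -2.1] M [ 0.02  0.13 -0.02] w 0.0379 g 81.5
 shift units [-0.51   0.007  0.002]  az units 0.001 j [-0.46  0.17  2.12  0.    0.85 -1.76]
```

```bash
python3 -m crank '-0.1 0 0.01 0 0 0 0;-0.1 0 0.01 0 0 0 0;-0.1 0 0 0 0 0 0;-0.1 0 0 0 0 0 0;0 0 0 0 0 0 0'
python3 -m crank '-0.1 0 0 0 0 0 0;-0.1 0 0 0 0 0 0;-0.1 0 0 0 0 0 0;0 0 0 0 0 0 0'
python3 - <<'E'
from h import *
p=clampw(-.054,-.0005)
to(*p,.0225,164.4)
E
```

```text
clock: 10.6
ee_pos: [0.4378, -0.0807, 0.022]
orientation: [[-0.963, 0.269, -0.002], [0.269, 0.963, 0.001], [0.002, 0.0, -1.0]]
contact_force: [-6.7, 2.3, 10.6]
grip_width: 0.0377
grasp_force: 83.3
clock: 11.1
ee_pos: [0.4552, -0.0856, 0.022]
orientation: [[-0.963, 0.268, -0.002], [0.268, 0.963, 0.0], [0.002, 0.0, -1.0]]
contact_force: [-5.9, 2.4, 10.9]
grip_width: 0.038
grasp_force: 83.3
t 11.1 pos [ 0.4552 -0.0856  0.022 ] yaw 164.42 tilt [-1.7e-03  5.0e-04 -1.0e+00] F [-5.9  2.4 10.9] M [0.27 1.07 0.06] w 0.038 g 83.3
 shift units [-0.429  0.004 -0.009]  az units 0.005 j [-0.44  0.25  2.02 -0.    0.87 -1.74]
```

```bash
python3 -m crank '-0.1 0 -0.005 0 0 0 0;-0.1 0 0 0 0 0 0;-0.1 0 0 0 0 0 0;0 0 0 0 0 0 0'
python3 -m crank '-0.05 0 0 0 0 0 0;-0.03 0 0 0 0 0 0;0 0 0 0 0 0 0'
python3 -m crank '-0.02 0 0 0 0 0 0;-0.02 0 0 0 0 0 0;0 0 0 0 0 0 0'
python3 - <<'E'
from h import *
p=clampw(-.054,-.0005)
to(*p,.0225,164.4)
E
```

```text
clock: 11.6
ee_pos: [0.4733, -0.0908, 0.022]
orientation: [[-0.963, 0.269, 0.0], [0.269, 0.963, -0.0], [-0.0, -0.0, -1.0]]
contact_force: [-1.7, 1.2, 4.8]
grip_width: 0.0378
grasp_force: 82.5
clock: 11.98
ee_pos: [0.4762, -0.0915, 0.022]
orientation: [[-0.963, 0.269, -0.003], [0.269, 0.963, 0.001], [0.003, 0.0, -1.0]]
contact_force: [-9.7, 2.8, 12.6]
grip_width: 0.0378
grasp_force: 83.3
clock: 12.35
ee_pos: [0.4784, -0.092, 0.022]
orientation: [[-0.963, 0.269, -0.003], [0.269, 0.963, 0.001], [0.004, 0.0, -1.0]]
contact_force: [-10.1, 1.7, 13.4]
grip_width: 0.0379
grasp_force: 83.3
t 12.35 pos [ 0.4784 -0.092   0.022 ] yaw 164.42 tilt [-0.0034  0.001  -1.    ] F [-10.1   1.7  13.4] M [0.31 1.54 0.01] w 0.0379 g 83.3
 shift units [-0.028  0.003 -0.009]  az units 0.005 j [-0.43  0.3   1.96 -0.    0.89 -1.73]
```

```bash
python3 -m crank '-0.02 0 -0.005 0 0 0 0;-0.02 0 0 0 0 0 0;0 0 0 0 0 0 0'
python3 -m crank '-0.02 0 0 0 0 0 0;-0.02 0 0 0 0 0 0;0 0 0 0 0 0 0'
python3 - <<'E'
from h import *
p=clampw(-.054,-.0005)
to(*p,.0225,164.4)
E
```

```text
clock: 12.72
ee_pos: [0.4808, -0.0928, 0.022]
orientation: [[-0.963, 0.269, -0.003], [0.269, 0.963, 0.001], [0.003, 0.0, -1.0]]
contact_force: [-9.3, 2.3, 10.4]
grip_width: 0.0381
grasp_force: 83.1
clock: 13.1
ee_pos: [0.4808, -0.0927, 0.0219]
orientation: [[-0.963, 0.268, -0.008], [0.268, 0.963, 0.002], [0.009, 0.0, -1.0]]
contact_force: [-18.9, 3.9, 21.9]
grip_width: 0.0381
grasp_force: 84.5
t 13.1 pos [ 0.4808 -0.0927  0.0219] yaw 164.44 tilt [-0.0085  0.0024 -1.    ] F [-18.9   3.9  21.9] M [ 0.36  2.93 -0.17] w 0.0381 g 84.5
 shift units [ 0.014  0.004 -0.009]  az units 0.009 j [-0.43  0.31  1.95 -0.    0.9  -1.73]
```

```bash
python3 -m crank '0 0 -0.01 0 0 0 0.6;0 0 0 0 0 0 0.7;0 0 0 0 0 0 0.8;0 0 -0.3 0 0 0 0.9;0.3 0 -0.5 0 0 0 1;0.5 0 -0.6 0 0 0 1;0.5 0 -0.6 0 0 0 0.5;0.4 0 -0.4 0 0 0 0;0 0 0 0 0 0 0' 40
python3 - <<'E'
from h import *
im,d,W=cloud("top");save(im[150:290,150:350],"d0.png")
a=cv2.imread("pics/d0.png");cv2.imwrite("pics/d.png",cv2.resize(a,None,fx=4,fy=4,interpolation=cv2.INTER_CUBIC))
for cam in("top","side"):
  if cam=="side": im,d,W=cloud(cam)
  for r in spotter.silhouettes("strap",cam)[:1]:
    P=W[r["mask"]];P=P[~np.isnan(P[:,0])];P=P[(P[:,2]>.031)&(P[:,2]<.042)]
    d=P[:,:2]-C;c,s=np.cos(CY),np.sin(CY);L=np.c_[d[:,0]*c+d[:,1]*s,-d[:,0]*s+d[:,1]*c]
    print(cam,r["p"],len(P),cv2.minAreaRect(L.astype(np.float32)*1000),np.percentile(L,[.5,99.5],axis=0).round(4).tolist(),np.median(P[:,2]))
p=clampw(-.115,-.0005)
to(*p,.030,164.4)
E
```

```text
clock: 14.22
ee_pos: [0.387, -0.0668, 0.1683]
orientation: [[-0.963, 0.269, 0.005], [0.269, 0.963, -0.002], [-0.005, -0.001, -1.0]]
contact_force: [-0.3, -0.9, -0.4]
grip_width: 0.0322
grasp_force: 0.0
top 0.69 710 ((-10.54901123046875, -0.7027549743652344), (155.2202606201172, 40.862205505371094), 0.44305452704429626) [[-0.0874, -0.0207], [0.064, 0.0188]] 0.03655105870283476
side 0.62 341 ((-8.687309265136719, -1.0561714172363281), (44.76283645629883, 157.90187072753906), 89.64994049072266) [[-0.0876, -0.0232], [0.0692, 0.0202]] 0.03531462534707291
t 14.43 pos [ 0.3864 -0.0665  0.1656] yaw 164.39 tilt [-1.1e-03  7.0e-04 -1.0e+00] F [ 1.  -0.4 -0.5] M [ 0.05 -0.02  0.01] w 0.0012 g 0.0
 shift units [-0.606  0.005  2.259]  az units -0.002 j [-0.48 -0.18  2.11  0.    1.21 -1.77]
```

View pics/d.png

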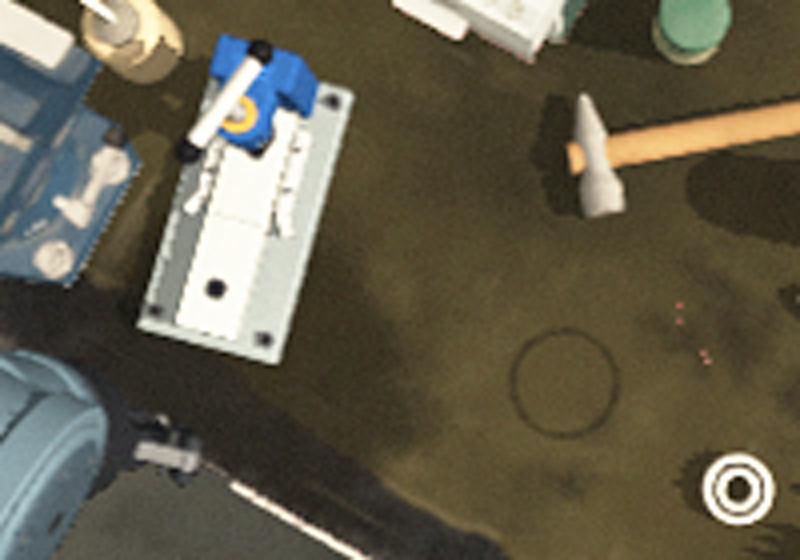

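```bash
python3 -m crank '-0.1 0 0.3 0 0 0 0;-0.15 0 0.5 0 0 0 0;-0.15 0 0.5 0 0 0 0;-0.15 0 0.5 0 0 0 0;0 0 0.4 0 0 0 0;0 0 0.13 0 0 0 0;-0.1 0 0 0 0 0 0;-0.05 0 0 0 0 0 0;0 0 0 0 0 0 0'
python3 -m crank '-0.04 0 0 0 0 0 0;-0.04 0 0 0 0 0 0;-0.04 0 0 0 0 0 0;0 0 0 0 0 0 0'
python3 - <<'E'
from h import *
p=clampw(-.101,-.0005)
to(*p,.026,164.4)
E
```

```text
clock: 15.55
ee_pos: [0.4278, -0.0783, 0.0276]
orientation: [[-0.963, 0.269, 0.002], [0.269, 0.963, -0.001], [-0.002, -0.0, -1.0]]
contact_force: [0.6, 0.5, -0.2]
grip_width: 0.0004
grasp_force: 0.0
clock: 16.05
ee_pos: [0.4338, -0.0798, 0.0268]
orientation: [[-0.963, 0.269, 0.0], [0.269, 0.963, -0.0], [-0.0, -0.0, -1.0]]
contact_force: [0.3, -0.4, -0.9]
grip_width: -0.0002
grasp_force: 0.0
t 16.05 pos [ 0.4338 -0.0798  0.0268] yaw 164.4 tilt [ 2.e-04 -1.e-04 -1.e+00] F [ 0.3 -0.4 -0.9] M [-0.01  0.04 -0.  ] w -0.0002 g 0.0
 shift units [-0.015  0.006  0.013]  az units -0.0 j [-0.45  0.2   2.07 -0.    0.87 -1.75]
```

```bash
python3 -m crank '-0.02 0 0 0 0 0 0;-0.02 0 0 0 0 0 0;0 0 0 0 0 0 0'
python3 -m crank '-0.02 0 0 0 0 0 0;-0.02 0 0 0 0 0 0;0 0 0 0 0 0 0'
python3 - <<'E'
from h import *
p=clampw(-.101,-.0005)
to(*p,.026,164.4)
E
```

```text
clock: 16.42
ee_pos: [0.436, -0.0804, 0.0267]
orientation: [[-0.963, 0.269, 0.0], [0.269, 0.963, -0.0], [-0.0, -0.0, -1.0]]
contact_force: [0.3, 0.2, 0.9]
grip_width: -0.0001
grasp_force: 0.0
clock: 16.8
ee_pos: [0.437, -0.0805, 0.0264]
orientation: [[-0.963, 0.269, -0.003], [0.269, 0.963, 0.001], [0.003, 0.0, -1.0]]
contact_force: [-4.2, 0.9, 4.4]
grip_width: 0.0001
grasp_force: 2.5
t 16.8 pos [ 0.437  -0.0805  0.0264] yaw 164.41 tilt [-0.0028  0.001  -1.    ] F [-4.2  0.9  4.4] M [ 0.07  0.79 -0.01] w 0.0001 g 2.5
 shift units [0.04  0.004 0.006]  az units 0.003 j [-0.45  0.21  2.06 -0.    0.87 -1.75]
```

```bash
python3 -m crank '-0.02 0 0 0 0 0 0;-0.02 0 0 0 0 0 0;0 0 0 0 0 0 0'
python3 -m crank '-0.02 0 0 0 0 0 0;-0.02 0 0 0 0 0 0;0 0 0 0 0 0 0'
python3 - <<'E'
from h import *
p=clampw(-.101,-.0005)
to(*p,.026,164.4)
E
```

```text
clock: 17.18
ee_pos: [0.4371, -0.0803, 0.0258]
orientation: [[-0.963, 0.268, -0.008], [0.268, 0.963, 0.003], [0.008, 0.0, -1.0]]
contact_force: [-11.1, 3.0, 9.6]
grip_width: -0.0
grasp_force: 6.1
clock: 17.55
ee_pos: [0.4373, -0.0801, 0.0253]
orientation: [[-0.963, 0.268, -0.012], [0.268, 0.963, 0.004], [0.013, 0.001, -1.0]]
contact_force: [-18.9, 3.1, 15.6]
grip_width: -0.0001
grasp_force: 9.7
t 17.55 pos [ 0.4373 -0.0801  0.0253] yaw 164.46 tilt [-0.0123  0.0043 -0.9999] F [-18.9   3.1  15.6] M [0.51 3.06 0.01] w -0.0001 g 9.7
 shift units [ 0.042 -0.004 -0.011]  az units 0.013 j [-0.45  0.22  2.05 -0.    0.88 -1.75]
```

```bash
python3 -m crank '0.15 0 0 0 0 0 0;0.2 0 -0.3 0 0 0 0;0 0 -0.8 0 0 0 0.3;0 0 -0.9 0 0 1 0.6;0 0 -0.9 0 0 1 0.6;0 0 -0.9 0 0 1 0.6;0 0 0 0 0 1 0.6;0 0 0 0 0 0 0.6' >/dev/null
python3 - <<'E'
from h import *
to(.5802,-.1204,.215,144)
E
```

```text
t 18.55 pos [ 0.4231 -0.0768  0.2553] yaw 144.44 tilt [ 2.3e-03 -9.0e-04 -1.0e+00] F [-0.2 -0.2 -1. ] M [ 0.03  0.02 -0.01] w 0.0513 g 0.0
 shift units [-2.552  0.931  0.679]  az units 0.088 j [-0.46 -0.18  1.92  0.    1.4  -1.41]
```

```bash
python3 -m crank '-0.4 0.15 0 0 0 0.09 0.6;-0.5 0.18 0 0 0 0 0.6;-0.6 0.2 0 0 0 0 0.6;-0.6 0.22 0.2 0 0 0 0.6;-0.45 0.18 0.48 0 0 0 0.6;0 0 0 0 0 0 0.6;0 0 0 0 0 0 0.6' >/dev/null
python3 - <<'E'
from h import *
to(.5802,-.1204,.142,144)
im,d,W=cloud("side");save(im[120:260,220:400],"e0.png")
a=cv2.imread("pics/e0.png");cv2.imwrite("pics/e.png",cv2.resize(a,None,fx=4,fy=4,interpolation=cv2.INTER_CUBIC))
E
```

```text
t 19.43 pos [ 0.5785 -0.1211  0.2132] yaw 144.01 tilt [-1.7e-03  7.0e-04 -1.0e+00] F [0.1 0.1 0.3] M [ 0.03 -0.05  0.01] w 0.0515 g 0.0
 shift units [-0.019  0.026  1.187]  az units 0.002 j [-0.41  0.23  1.58 -0.    1.33 -1.35]
```

View pics/e.png

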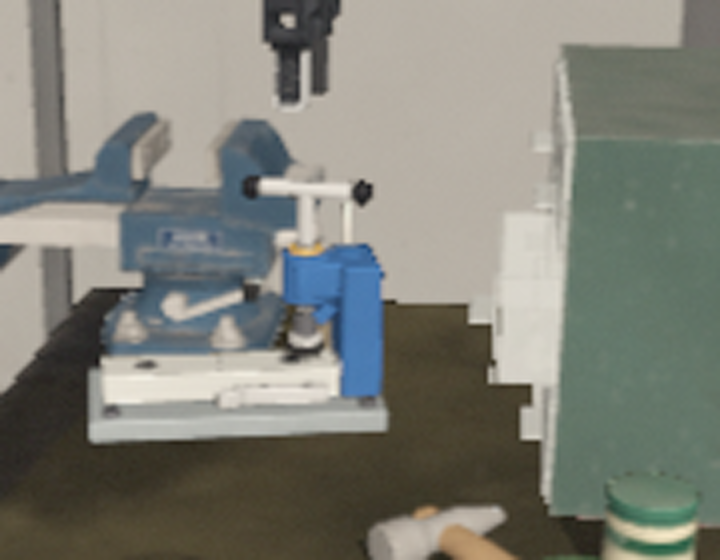

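```bash
python3 -m crank '-0.02 0.026 0.2 0 0 0 0.6;0 0 0.4 0 0 0 0.6;0 0 0.4 0 0 0 0.6;0 0 0.19 0 0 0 0.6;0 0 0 0 0 0 0.3;0 0 0 0 0 0 0.1;0 0 0 0 0 0 0;0 0 0 0 0 0 0;0 0 0 0 0 0 0' 100
python3 - <<'E'
from h import *
to(.5802,-.1204,.142,144)
E
```

```text
clock: 20.6
ee_pos: [0.5824, -0.1202, 0.144]
orientation: [[-0.809, 0.588, 0.003], [0.588, 0.809, 0.0], [-0.002, 0.002, -1.0]]
contact_force: [1.9, 4.3, 3.0]
grip_width: 0.0088
grasp_force: 97.9
t 20.6 pos [ 0.5824 -0.1202  0.144 ] yaw 143.97 tilt [ 3.2e-03  2.0e-04 -1.0e+00] F [1.9 4.3 3. ] M [ 0.78 -0.36  0.06] w 0.0088 g 97.9
 shift units [ 0.028 -0.024  0.034]  az units -0.005 j [-0.4   0.31  1.63  0.    1.19 -1.35]
```

```bash
python3 -m crank '0 0.02 0.006 0 0 1 0;0 0 0.006 0 0 1 0;0 0 0.006 0 0 1 0;0 0 0.006 0 0 1 0;0 0 0.006 0 0 1 0;0 0 0.006 0 0 1 0;0 0 0.006 0 0 1 0;0 0 0.006 0 0 1 0;0 0 0.006 0 0 1 0;0 0 0.006 0 0 1 0;0 0 0.006 0 0 1 0'
python3 - <<'E'
from h import *
to(.5802,-.1204,.142,144)
E
python3 -m crank '0 0 0 0 0 0 0;0 0 0 0 0 0 0'
python3 - <<'E'
from h import *
to(.5802,-.1204,.142,144)
E
```

```text
clock: 21.98
ee_pos: [0.5826, -0.1201, 0.1402]
orientation: [[0.02, 1.0, 0.002], [1.0, -0.02, -0.001], [-0.001, 0.002, -1.0]]
contact_force: [1.0, 1.8, 4.0]
grip_width: 0.009
grasp_force: 98.8
t 21.98 pos [ 0.5826 -0.1201  0.1402] yaw 88.84 tilt [ 0.0021 -0.0011 -1.    ] F [1.  1.8 4. ] M [0.31 0.12 0.37] w 0.009 g 98.8
 shift units [-0.006 -0.041 -0.031]  az units -11.032 j [-0.4   0.32  1.63 -0.    1.19 -0.38]
clock: 22.22
ee_pos: [0.5827, -0.1201, 0.1401]
orientation: [[0.017, 1.0, 0.002], [1.0, -0.017, -0.001], [-0.001, 0.002, -1.0]]
contact_force: [0.8, 2.3, 5.5]
grip_width: 0.0087
grasp_force: 98.6
t 22.23 pos [ 0.5827 -0.1201  0.1401] yaw 89.03 tilt [ 2.2e-03 -9.0e-04 -1.0e+00] F [0.8 2.3 5.5] M [0.36 0.11 0.11] w 0.0087 g 98.6
 shift units [-0.006 -0.041 -0.031]  az units -10.995 j [-0.4   0.32  1.63 -0.    1.19 -0.39]
```

```bash
cat > r.py <<'E'
from station import robot
import numpy as np
s=robot.state();R=s["orientation"];print(round(s["clock"],2),"yaw",round(np.degrees(np.arctan2(R[1,0],R[0,0])),2),"Mz",round(s["moment"][2],3),"F",s["contact_force"].round(1),"g",round(s["grasp_force"],1),"z",s["ee_pos"].round(4)[2])
E
k(){ :; }
python3 -m crank '0 0 0.006 0 0 1 0;0 0 0.006 0 0 1 0;0 0 0.006 0 0 1 0' >/dev/null; python3 r.py
python3 -m crank '0 0 0.006 0 0 1 0;0 0 0.006 0 0 1 0' >/dev/null; python3 r.py
python3 -m crank '0 0 0.006 0 0 1 0;0 0 0.006 0 0 1 0' >/dev/null; python3 r.py
python3 -m crank '0 0 0.006 0 0 1 0;0 0 0.006 0 0 1 0' >/dev/null; python3 r.py
python3 -m crank '0 0 0.006 0 0 1 0;0 0 0.006 0 0 1 0' >/dev/null; python3 r.py
python3 -m crank '0 0 0 0 0 0 0' >/dev/null; python3 r.py
python3 -m crank '0 0 0 0 0 0 0;0 0 0 0 0 0 0' >/dev/null; python3 r.py
```

```text
22.6 yaw 73.9 Mz 0.363 F [0.4 1.2 5.6] g 98.8 z 0.1391
22.85 yaw 63.9 Mz 0.379 F [-0.2  1.5  5.3] g 98.8 z 0.1384
23.1 yaw 53.9 Mz 0.356 F [0.  1.7 5.4] g 98.8 z 0.1377
23.35 yaw 43.9 Mz 0.395 F [-1.   1.5  6.5] g 98.9 z 0.1371
23.6 yaw 33.9 Mz 0.456 F [-0.2  2.   5.9] g 99.1 z 0.1364
23.73 yaw 33.99 Mz 0.14 F [-0.1  2.3  6.2] g 98.8 z 0.1364
23.98 yaw 34.03 Mz 0.11 F [0.8 2.2 5.6] g 98.8 z 0.1364
```

```bash

python3 -m crank '0 0 0.006 0 0 1 0;0 0 0.006 0 0 1 0' >/dev/null; python3 r.py
python3 -m crank '0 0 0.006 0 0 1 0' >/dev/null; python3 r.py
python3 -m crank '0 0 0.006 0 0 1 0' >/dev/null; python3 r.py
python3 -m crank '0 0 0 0 0 0 0;0 0 0 0 0 0 0' >/dev/null; python3 r.py
python3 r.py
```

```text
24.23 yaw 23.91 Mz 0.509 F [-0.5  2.4  7.7] g 99.2 z 0.1358
24.35 yaw 18.91 Mz 0.511 F [-0.6  1.4  6.7] g 99.3 z 0.1355
24.48 yaw 13.92 Mz 0.567 F [-0.7  2.4  7.3] g 99.4 z 0.1352
24.73 yaw 14.04 Mz 0.157 F [-0.6  2.6  7.7] g 99.0 z 0.1352
24.73 yaw 14.04 Mz 0.157 F [-0.6  2.6  7.7] g 99.0 z 0.1352
```

```bash

python3 -m crank '0 0 0 0 0 0 0;0 0 0 0 0 0 0' >/dev/null; python3 r.py
python3 -m crank '0 0 0 0 0 0 0.1;0 0 0 0 0 0 0.3;0 0 0 0 0 0 0.6;0 0 0 0 0 0 0.6;0 0 -0.2 0 0 0 0.6;0 0 -0.5 0 0 0 0.6;0 0 -0.7 0 0 0 0.6;0 0 -0.7 0 0 0 0.6;0.5 0 -0.3 0 0 0 0.6;-1 0 -0.3 0 0 0 0.6;-1 0 0 0 0 0 0.6;0 0 0 0 0 0 0.6' >/dev/null; python3 r.py
python3 - <<'E'
from h import *
to(.5,-.1,.3)
im,d,W=cloud("side");save(im[120:350,200:430],"f0.png")
a=cv2.imread("pics/f0.png");cv2.imwrite("pics/f.png",cv2.resize(a,None,fx=2.6,fy=2.6,interpolation=cv2.INTER_CUBIC))
for r in spotter.silhouettes("screw","side")[:1]:
    q=W[r["mask"]];q=q[(q[:,2]>.13)&(q[:,2]<.18)&(q[:,0]<.65)];print(len(q),q.mean(0),cv2.minAreaRect(q[:,:2].astype(np.float32)*1000))
for r in spotter.silhouettes("strap","side")[:1]:
    P=W[r["mask"]];P=P[(P[:,2]>.031)&(P[:,2]<.042)]
    e=P[:,:2]-C;c,s=np.cos(CY),np.sin(CY);L=np.c_[e[:,0]*c+e[:,1]*s,-e[:,0]*s+e[:,1]*c]
    print("strap",len(P),cv2.minAreaRect(L.astype(np.float32)*1000))
E
```

```text
24.98 yaw 14.04 Mz 0.212 F [-0.1  1.8  7.6] g 99.0 z 0.1352
26.48 yaw 13.83 Mz -0.03 F [ 0.5 -0.7  0.4] g 0.0 z 0.2954
t 26.48 pos [ 0.4917 -0.1417  0.2954] yaw 13.83 tilt [-1.1e-03 -1.0e-04 -1.0e+00] F [ 0.5 -0.7  0.4] M [-0.02 -0.1  -0.03] w 0.0511 g 0.0
 shift units [ 0.3   -0.641 -0.077]  az units None j [-0.51 -0.01  1.68 -0.    1.47  0.82]
116 [ 0.58010019 -0.12511607  0.14772952] ((579.4198608398438, -124.5951156616211), (84.49839782714844, 12.720389366149902), 15.919910430908203)
strap 354 ((-8.175163269042969, -0.9643287658691406), (159.15850830078125, 47.1976432800293), 0.08529821783304214)
```

View pics/f.png

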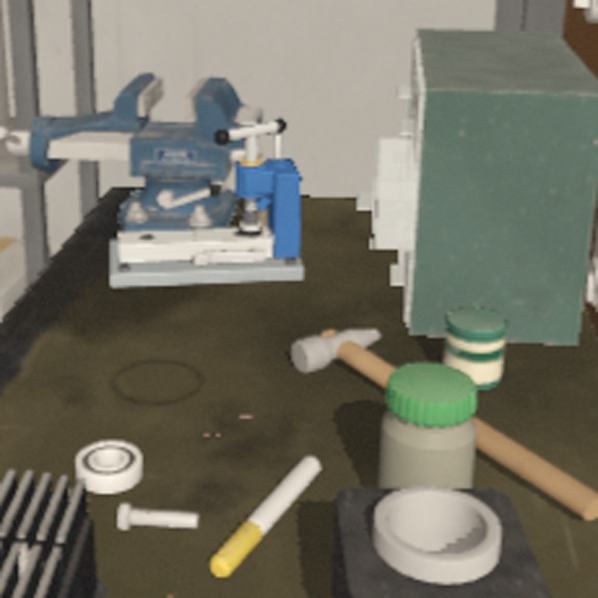

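The picture shows the pad on the strap at about (250,230). The bar is at (250,130) and sits at about 15°, which matches the final turn. The strap is home in the rails, the bystanders haven't moved and the robot is clear.

```bash
python3 -c "
from station import close_job
print(close_job())"
```

```text
the job is handed in; nothing more can be done
None
```

The strap is clamped fully home against the stop: the pad force works out at about 48 N and the handle pushed back with about 0.2 N m (held-still readings 0.16–0.21). The bystanders look undisturbed, the gripper is clear, and the job was handed in at about 26.5 s.

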